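Sweep the clothes pegs into the tray

ROBOT

A 6-joint arm with a two-finger parallel gripper is mounted at the origin on a cart in front of the work surface, level with it; the furniture and walls round the work are solid. World frame = base frame: x ahead of the robot, y to its left, z up, the work surface at z = 0. Lengths are in m, angles in rad, forces in N, time in s.
With the tool pointing down it reaches from about 0.375 to 0.975 m from the base axis. Payload 3.8 kg.
Tool frame: the origin (TCP) lies midway between the tips of the shut fingers; the grasp point (between the pads) lies 19 mm behind it (manip.grip_depth is the distance from the TCP to the grasp point, in m); z points along the fingers, y is the line along which they close (so a half turn about z gives the same grasp; the last joint's range is limited). The gripper opens to 85 mm and grips with 20 to 120 N. Pads are 22 mm wide; open, the fingers measure 114 mm over their backs; the gripper's body (76 mm by 85 mm) begins 54 mm behind the grasp point. The pads swing forward as they close: fully open they stand 13 mm farther back than shut.
Start: joints at [-0.037, 0.264, 1.604, -0, 1.274, -0.037], TCP at [0.675, -0, 0.231] pointing down, gripper open.
Joint ranges: [-2.63, 2.63], [-0.94, 2.18], [0.31, 2.57], [-1.31, 4.45], [0, 2.66], [-2.55, 2.55]. Speed limits (rad/s): [2.57, 2.57, 3.14, 3.14, 3.14, 3.14].

INTERFACE

Orientations are given as a 3x3 rotation matrix whose columns are the frame's x, y, z axes.
In Python, from workcell import status, viewer, sign_off, manip gives the robot as it stands.
- The arm moves only by the tool send_rows, never from a script. Its argument "series" is one flat list of numbers, 5 for each row, row after row: the shift along the tool's x, y, z in m, then the turn about the tool's z in degrees, then the closure, from 0 (fully open) to 1 (shut). A call has 1 to 5 rows; each row is the pose to reach, as a shift and turn from the pose commanded when the call began, along the tool's axes at that moment; what a row does not reach only later rows make up. A row lasts 1/12 s, in which the tool goes at most 41.7 mm and 7.16 degrees, less where a joint would pass 70% of its speed; a pose out of reach is approached as far as the arm can. A call with a gripper value outside its range is refused whole. The fingers move at their own pace and stop on an object; "force" is the grip in N (left out, the last holds). Time passes only in rows, so rows that repeat a pose let the fingers close. It gives the time, the measured TCP pose, the force, the opening and the grip force at its end, in the units of the state.
- status.get_obs(): the state, without advancing time (a new reading comes with each control period).
- viewer.read_camera(name): name is "scene" or "side" or "wrist"; returns a dict with "frame" (480x640x3 uint8, blue, green, red), "depth" (480x640 float32, m along the optical axis (not along the pixel's ray), 0 where there is no reading), "fx", "fy", "cx", "cy" (pixels), "distortion" ([k1, k2, p1, p2, k3] as OpenCV has them; the pictures are not rectified), "view" (4x4, takes a point from world to camera coordinates); the wrist camera has in their place "hand_eye" (4x4, takes a point from camera to tool coordinates, whose origin is the TCP and whose axes are the flange's). Camera axes: x right, y down, z forward; pixel columns grow to the right and rows downward; lengths in m; the calibration is good to about 2 mm. A picture is of the moment at which its call begins: read the wrist's pose just before it.
- sign_off(): hands the job in; it is judged then, once.
The state is a dict: "time_s": time; "q": joint angles; "joint_velocities": joint speeds; "joint_torque": joint torques, N m; "position": TCP position; "tool_rot": TCP orientation; "force": force on the tool from outside, world axes, zero at the start; "moment": the same for the moment, N m; "width": opening from 0.0 (shut) to 1.0 (fully open); "grasp_force": force on a finger pad.
Only numpy, scipy, OpenCV 4.12 (cv2) and the standard library are available. Lean on these libraries where they do the work, as an engineer would, in place of code of your own. Each camera call takes 0.05 s, during which the arm holds its last target. There are 200 camera calls.

TASK

Three wooden clothes pegs are scattered on the worktop. Sweep all three with the fingers along the worktop and through the open mouth of the low steel tray, until every peg lies wholly inside it, past the front edge of its floor. Do not pick any peg up, and leave the tape roll, the garlic and the lemon among them where they are.

Things in the scene. Friction and masses are not known exactly. Their poses are not given: they have to be found in the camera images.
- peg_tray: low steel tray like a dustpan, fixed. Origin: underside, centre of inner floor. Open mouth on its -x side: floor, 2.5 mm above the worktop, runs flat from its front edge at x = -80 mm to the back wall at x = +80 mm; before it a bevelled lip 14 mm long ramps up from the worktop. Inner side walls at y = -100 and +100 mm. Walls 5 mm thick, 44 mm high (31 mm at the front corners)
- peg_1: plain wooden clothes peg lying on its side, 72 mm long (its y axis), 15 mm wide (x), 12 mm high, 15 g, slides easily; origin at the centre of its underside
- peg_1_end_a (a point): centre of the +y end of peg_1, 6 mm up
- peg_1_end_b (a point): centre of the -y end of peg_1, 6 mm up
- peg_2: plain wooden clothes peg lying on its side, 72 mm long (its y axis), 15 mm wide (x), 12 mm high, 15 g, slides easily; origin at the centre of its underside
- peg_2_end_a (a point): centre of the +y end of peg_2, 6 mm up
- peg_2_end_b (a point): centre of the -y end of peg_2, 6 mm up
- peg_3: plain wooden clothes peg lying on its side, 72 mm long (its y axis), 15 mm wide (x), 12 mm high, 15 g, slides easily; origin at the centre of its underside
- peg_3_end_a (a point): centre of the +y end of peg_3, 6 mm up
- peg_3_end_b (a point): centre of the -y end of peg_3, 6 mm up
- tape_roll: roll of tan tape lying flat, 98 mm across, 25 mm high, among the pegs; loose, to be left alone; origin at the underside (centre of the whole outline)
- garlic: garlic bulb, 60 mm across, 58 mm high, among the pegs; loose, to be left alone; origin at the underside (centre of the whole outline)
- lemon: lemon, 71 x 53 mm, 51 mm high, near the pegs; loose, to be left alone; origin at the underside (centre of the whole outline)
Things that resemble listed ones, but are neither listed nor needed, are in the scene too. What is shaped like the peg_2 but pink or turquoise is not meant.

How it is judged:
At the end, for the whole second after the job is handed in: Both ends of all three pegs (centres of the end faces) are past the front edge of the tray's floor and between its walls; each peg's underside is less than 25 mm and both ends less than 45 mm above the worktop; pegs at rest (under 20 mm/s); every bystander within 20 mm of its start (x of peg_1_end_a in the frame of peg_tray between -0.08 and 0.082 m and y of peg_1_end_a in the frame of peg_tray between -0.102 and 0.102 m and height (world z) of each of peg_1_end_a, peg_1_end_b, peg_2_end_a, peg_2_end_b, peg_3_end_a, peg_3_end_b below 0.045 m and x of peg_1_end_b in the frame of peg_tray between -0.08 and 0.082 m and y of peg_1_end_b in the frame of peg_tray between -0.102 and 0.102 m and height (world z) of each of peg_1, peg_2, peg_3 below 0.025 m and linear speed of each of peg_1, peg_2, peg_3 below 0.02 m/s and x of peg_2_end_a in the frame of peg_tray between -0.08 and 0.082 m and y of peg_2_end_a in the frame of peg_tray between -0.102 and 0.102 m and x of peg_2_end_b in the frame of peg_tray between -0.08 and 0.082 m and y of peg_2_end_b in the frame of peg_tray between -0.102 and 0.102 m and x of peg_3_end_a in the frame of peg_tray between -0.08 and 0.082 m and y of peg_3_end_a in the frame of peg_tray between -0.102 and 0.102 m and x of peg_3_end_b in the frame of peg_tray between -0.08 and 0.082 m and y of peg_3_end_b in the frame of peg_tray between -0.102 and 0.102 m and distance of each of tape_roll, garlic, lemon from where it was at the start of the episode below 0.02 m); the robot touches nothing.
It fails at once if a peg was picked up: raised more than 18 mm outside the tray, or 30 mm anywhere (height (world z) of any of peg_1, peg_2, peg_3 above 0.03 m or (height (world z) of peg_1 above 0.018 m and x of peg_1 in the frame of peg_tray below -0.1 m) or (height (world z) of peg_2 above 0.018 m and x of peg_2 in the frame of peg_tray below -0.1 m) or (height (world z) of peg_3 above 0.018 m and x of peg_3 in the frame of peg_tray below -0.1 m)).
It fails at once if a bystander was moved more than 20 mm (distance of any of tape_roll, garlic, lemon from where it was at the start of the episode above 0.02 m).
It also fails if it takes over 64 s, if anything falls off the work surface, if the arm or the gripper's body presses on something with over 40 N, if the wrist force passes 120 N, or if a joint passes its speed limit or range.

## Working session

There is one attempt and no reset: what is moved stays moved. The work goes in short steps, Python scripts to look and compute and a tool call to move; the robot and the scene stay as the last step left them, time stands still between calls to the robot, and variables do not carry over. Pictures are saved under pics/ and viewed, at most 10 in all, crops included, and the job is handed in when it is done.

Besides the shell and the picture viewer there is one more tool, called as a command line: name --argument value ..., lists and objects as JSON in quotes. send_rows: Moves the arm, as the interface text tells. Its arguments: {"type":"object","properties":{"series":{"type":"array","items":{"type":"number"}},"force":{"type":"number"}},"required":["series"]}

```bash
mkdir -p pics
cat > h.py <<'E'
import numpy as np,cv2
from workcell import status,viewer
def cam(n):
    s=status.get_obs(); c=viewer.read_camera(n)
    K=np.array([[c['fx'],0,c['cx']],[0,c['fy'],c['cy']],[0,0,1]]);D=np.array(c['distortion'],float)
    if n=='wrist':
        T=np.eye(4);T[:3,:3]=s['tool_rot'];T[:3,3]=s['position'];W=T@np.array(c['hand_eye'])
    else: W=np.linalg.inv(np.array(c['view']))
    return c,K,D,W
def ray(uv,z,K,D,W):
    p=cv2.undistortPoints(np.array(uv,float).reshape(-1,1,2),K,D).reshape(-1,2)
    d=np.c_[p,np.ones(len(p))]@W[:3,:3].T;o=W[:3,3]
    return o+d*((z-o[2])/d[:,2])[:,None]
def proj(P,K,D,W):
    V=np.linalg.inv(W);r=cv2.Rodrigues(V[:3,:3])[0]
    return cv2.projectPoints(np.array(P,float).reshape(-1,1,3),r,V[:3,3],K,D)[0].reshape(-1,2)
E
python3 - <<'E'
from h import *
for n in('scene','wrist'):
    c,K,D,W=cam(n);cv2.imwrite(f'pics/{n}0.png',c['frame']);np.savez(f'pics/{n}0.npz',d=c['depth'],K=K,D=D,W=W);print(n,W.round(3).tolist())
s=status.get_obs();print(s['time_s'],s['position'],s['tool_rot'],s['width'])
E
```

```text
scene [[0.835, -0.272, 0.478, 0.015], [-0.55, -0.422, 0.72, -0.729], [0.006, -0.865, -0.502, 0.573], [0.0, 0.0, 0.0, 1.0]]
wrist [[1.0, 0.001, -0.002, 0.674], [0.0, -0.964, -0.264, 0.066], [-0.003, 0.264, -0.964, 0.372], [0.0, 0.0, 0.0, 1.0]]
0.1 [6.74349681e-01 3.53194565e-05 2.30084840e-01] [[-1.92252272e-06  9.99997981e-01 -2.00927605e-03]
 [ 9.99999995e-01  2.11761811e-06  9.70952320e-05]
 [ 9.70992909e-05 -2.00927585e-03 -9.99997977e-01]] 1.0020224626090901
```

View pics/scene0.png

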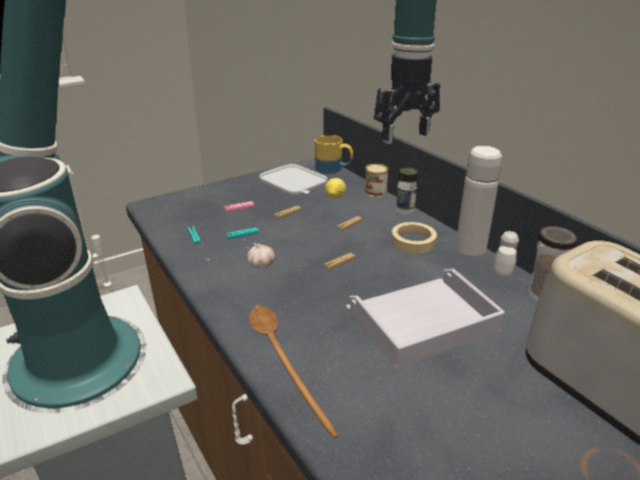

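View pics/wrist0.png

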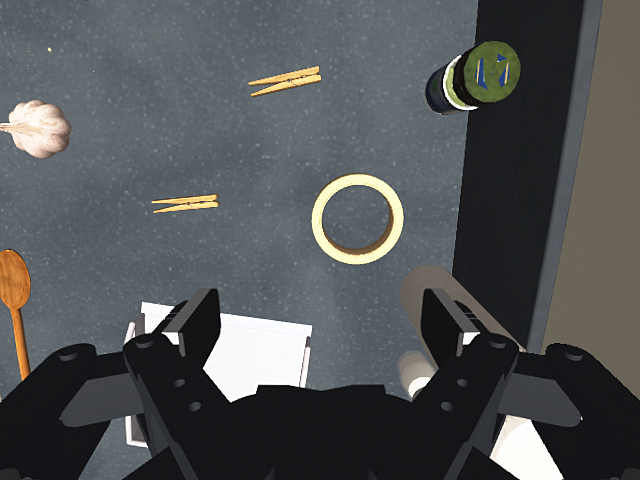

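Scene: the wooden pegs are at about (288,211), (350,222) and (340,261). Lookalikes are pink (240,206) and turquoise (243,233), (194,235), which the colour rules out. The wrist view shows two of the pegs at (285,81) and (185,204), the tape at (358,219), and the tray mouth facing +y.

Run:
```python
from h import *
for n in('scene','wrist'):
    f=cv2.imread(f'pics/{n}0.png');z=np.load(f'pics/{n}0.npz');K,D,W=z['K'],z['D'],z['W']
    h=cv2.cvtColor(f,cv2.COLOR_BGR2HSV)
    m=cv2.inRange(h,(10,70,110),(32,255,255));m=cv2.morphologyEx(m,cv2.MORPH_CLOSE,np.ones((5,5)))
    for c in cv2.findContours(m,0,2)[0]:
        if cv2.contourArea(c)<50: continue
        u=c.reshape(-1,2); zz=0.012
        P=ray(u,zz,K,D,W)[:,:2].astype(np.float32)
        (cx,cy),wh,a=cv2.minAreaRect(P)
        b=cv2.boxPoints(((cx,cy),wh,a));i=0 if np.linalg.norm(b[0]-b[1])>np.linalg.norm(b[1]-b[2]) else 1
        v=b[i]-b[i+1]
        print(n,u.mean(0).round(),'c',round(cx,3),round(cy,3),'size',np.round(wh,3),'ang',round(np.degrees(np.arctan2(v[1],v[0]))%180))
z=np.load('pics/wrist0.npz');K,D,W=z['K'],z['D'],z['W']
print('mouth',ray([[140,303],[312,325]],0.003,K,D,W).round(3).tolist(),'garlic',ray([[40,129]],.03,K,D,W).round(3))
z=np.load('pics/scene0.npz');K,D,W=z['K'],z['D'],z['W']
print('garlic/lemon scene',ray([[261,257],[336,187]],.027,K,D,W).round(3).tolist())
print('tray top: nearL corner top, farcorner mouth, back corners',ray([[352,300],[449,273]],.031,K,D,W).round(3).tolist(),ray([[503,313],[401,347]],.044,K,D,W).round(3).tolist())
cv2.imwrite('pics/z.png',cv2.resize(cv2.imread('pics/scene0.png')[160:370,170:520],None,fx=2.2,fy=2.2,interpolation=cv2.INTER_CUBIC))
```

```text
scene [587. 460.] c 0.518 -0.58 size [0.051 0.012] ang 20
scene [292. 370.] c 0.283 -0.201 size [0.315 0.046] ang 79
scene [591. 274.] c 0.92 -0.319 size [0.056 0.039] ang 52
scene [339. 261.] c 0.522 -0.002 size [0.076 0.022] ang 6
scene [414. 238.] c 0.717 -0.012 size [0.129 0.098] ang 57
scene [349. 223.] c 0.634 0.12 size [0.079 0.022] ang 13
scene [288. 211.] c 0.541 0.247 size [0.076 0.026] ang 5
scene [333. 188.] c 0.719 0.306 size [0.129 0.053] ang 55
scene [376. 170.] c 0.879 0.331 size [0.112 0.061] ang 53
scene [335. 145.] c 0.889 0.57 size [0.226 0.116] ang 61
wrist [ 19. 313.] c 0.296 -0.137 size [0.182 0.038] ang 75
wrist [183. 203.] c 0.526 0.006 size [0.073 0.014] ang 5
wrist [353. 214.] c 0.711 -0.01 size [0.083 0.092] ang 117
wrist [279.  82.] c 0.637 0.127 size [0.072 0.014] ang 12
mouth [[0.455, -0.118, 0.003], [0.663, -0.146, 0.003]] garlic [[0.394 0.084 0.03 ]]
garlic/lemon scene [[0.384, 0.074, 0.027], [0.701, 0.275, 0.027]]
tray top: nearL corner top, farcorner mouth, back corners [[0.451, -0.145, 0.031], [0.655, -0.177, 0.031]] [[0.631, -0.329, 0.044], [0.433, -0.297, 0.044]]
```

View pics/z.png

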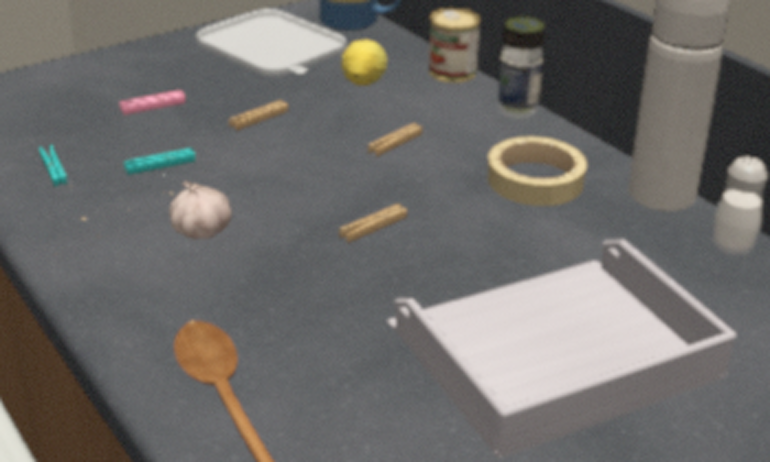

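The crop confirms three plain wooden pegs: A (0.525, 0.005), B (0.637, 0.126) and C (0.541, 0.25). The pink and turquoise ones are lookalikes. The tray centre is near (0.546, -0.225), with its mouth towards +y. I'll sweep A first, with the fingers part open as a broad two-point pusher.

send_rows --series '[0.012,-0.036,0,0,0.6,0.024,-0.072,0.01,0,0.6,0.036,-0.108,0.03,0,0.6,0.045,-0.145,0.05,0,0.6,0.045,-0.145,0.09,0,0.6]'

```text
time_s: 0.52
position: [0.5273, 0.0464, 0.1442]
tool_rot: [[-0.001, 1.0, 0.004], [1.0, 0.001, 0.001], [0.001, 0.004, -1.0]]
force: [1.9, 0.7, -0.3]
width: 0.398
grasp_force: 0.0
```

send_rows --series '[0,0,0.04,0,0.6,0,0,0.08,0,0.6,0,0,0.11,0,0.6,0,0,0.123,0,0.6,0,0,0.123,0,0.6]'

```text
time_s: 0.93
position: [0.5253, 0.0448, 0.0136]
tool_rot: [[-0.0, 1.0, -0.01], [1.0, 0.0, -0.0], [-0.0, -0.01, -1.0]]
force: [-0.4, 0.4, -0.6]
width: 0.403
grasp_force: 0.0
```

Run:
```python
from h import *
c,K,D,W=cam('side');cv2.imwrite('pics/s1.png',c['frame'])
s=status.get_obs();print(s['position'],s['force'],s['width'],s['time_s'],W[:3,3])
```

```text
[0.52746329 0.04491065 0.01594104] [ 0.20449656 -0.25600566  1.05765155] 0.3994051530101651 0.9833 [0.4956692  0.80996407 0.75255285]
```

View pics/s1.png

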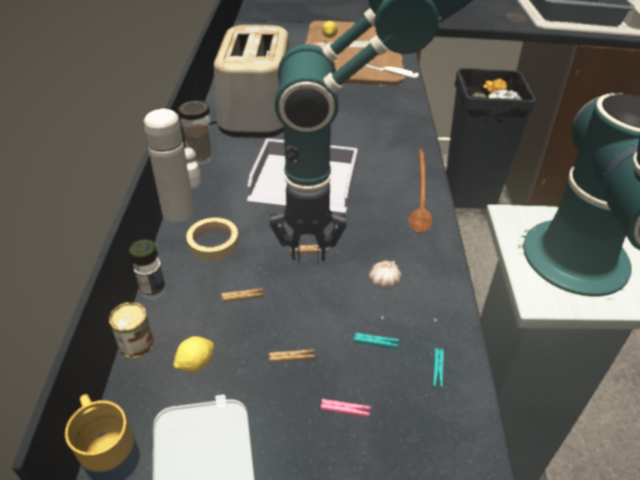

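The side view shows the fingers just behind peg A (312,248), with B at (242,295), C at (292,355), the lemon at (194,353) and the turquoise pegs clear of the path. Next I lower gently and cross-check positions from this view.

send_rows --series '[0,0,0.003,0,0.6,0,0,0.006,0,0.6,0,0,0.009,0,0.6,0,0,0.009,0,0.6,0,0,0.009,0,0.6]'

```text
time_s: 1.4
position: [0.5306, 0.045, 0.01]
tool_rot: [[-0.0, 1.0, 0.001], [1.0, 0.0, 0.0], [0.0, 0.001, -1.0]]
force: [0.2, 0.8, 0.0]
width: 0.4
grasp_force: 0.0
```

```bash
cat > m.py <<'E'
from h import *
import sys
def blobs(n,cam_):
    c,K,D,W=cam_;h=cv2.cvtColor(c['frame'],cv2.COLOR_BGR2HSV)
    m=cv2.inRange(h,(8,60,80),(34,255,255));m=cv2.morphologyEx(m,cv2.MORPH_CLOSE,np.ones((5,5)))
    for k in cv2.findContours(m,0,2)[0]:
        if cv2.contourArea(k)<60: continue
        u=k.reshape(-1,2);P=ray(u,.008,K,D,W)[:,:2].astype(np.float32)
        (cx,cy),wh,a=cv2.minAreaRect(P)
        if not(.3<cx<.8 and -.4<cy<.4): continue
        b=cv2.boxPoints(((cx,cy),wh,a));i=0 if np.linalg.norm(b[0]-b[1])>np.linalg.norm(b[1]-b[2]) else 1
        v=b[i]-b[i+1]
        print(n,u.mean(0).round(),'c',round(cx,3),round(cy,3),'size',np.round(wh,3),'ang',round((np.degrees(np.arctan2(v[1],v[0]))+90)%180-90))
if __name__=='__main__':
    for n in sys.argv[1:]:
        C=cam(n);blobs(n,C);cv2.imwrite('pics/last_%s.png'%n,C[0]['frame'])
    s=status.get_obs();print(s['position'],s['force'],s['time_s'])
E
python3 m.py side
```

```text
side [293. 356.] c 0.543 0.258 size [0.072 0.021] ang 8
side [194. 354.] c 0.7 0.261 size [0.072 0.061] ang 87
side [240. 295.] c 0.638 0.13 size [0.073 0.023] ang 11
side [306. 249.] c 0.531 0.008 size [0.038 0.023] ang 7
side [209. 237.] c 0.716 -0.017 size [0.1   0.125] ang -83
[0.53053282 0.04500442 0.0099661 ] [-0.57375306  0.24374961  0.29770496] 1.45
```

send_rows --series '[0,0,0.003,0,0.6,-0.01,0,0.004,0,0.6,-0.02,0,0.004,0,0.6,-0.03,0,0.004,0,0.6,-0.042,0,0.004,0,0.6]'

```text
time_s: 1.87
position: [0.5298, 0.0018, 0.0052]
tool_rot: [[-0.0, 1.0, -0.0], [1.0, 0.0, -0.0], [-0.0, -0.0, -1.0]]
force: [0.1, -1.1, 0.4]
width: 0.395
grasp_force: 0.0
```

send_rows --series '[-0.014,0,0,0,0.6,-0.028,0,0,0,0.6,-0.042,0,0,0,0.6,-0.056,0,0,0,0.6,-0.07,0,0,0,0.6]'

```text
time_s: 2.28
position: [0.5298, -0.0689, 0.0053]
tool_rot: [[0.001, 1.0, 0.0], [1.0, -0.001, -0.0], [-0.0, 0.0, -1.0]]
force: [-0.5, -0.1, -0.2]
width: 0.4
grasp_force: 0.0
```

```bash
python3 m.py side
```

```text
side [292. 356.] c 0.543 0.258 size [0.072 0.021] ang 8
side [194. 354.] c 0.7 0.261 size [0.072 0.061] ang 87
side [240. 295.] c 0.638 0.13 size [0.073 0.023] ang 11
side [209. 237.] c 0.716 -0.017 size [0.1   0.125] ang -83
side [307. 217.] c 0.531 -0.087 size [0.037 0.025] ang 2
[ 0.53010231 -0.07092729  0.00545688] [ 0.05735042 -1.63169881 -0.2433139 ] 2.3333
```

send_rows --series '[-0.014,0,0,0,0.6,-0.028,0,0,0,0.6,-0.042,0,-0.001,0,0.6,-0.056,0,-0.002,0,0.6,-0.07,0,-0.002,0,0.6]'

```text
time_s: 2.75
position: [0.53, -0.1386, 0.0075]
tool_rot: [[0.001, 1.0, 0.0], [1.0, -0.001, -0.0], [-0.0, 0.0, -1.0]]
force: [-0.2, 0.1, -0.4]
width: 0.398
grasp_force: 0.0
```

send_rows --series '[-0.014,0,0,0,0.6,-0.028,0,0,0,0.6,-0.042,0,0,0,0.6,-0.056,0,0,0,0.6,-0.066,0,0,0,0.6]'

```text
time_s: 3.17
position: [0.5301, -0.2048, 0.0073]
tool_rot: [[0.001, 1.0, 0.0], [1.0, -0.001, -0.0], [-0.0, 0.0, -1.0]]
force: [-1.3, -0.8, 0.6]
width: 0.4
grasp_force: 0.0
```

send_rows --series '[0.015,0,0,0,0.6,0.025,0,-0.03,0,0.6,0.05,0,-0.06,0,0.6,0.085,0,-0.08,0,0.6,0.12,0,-0.1,0,0.6]'

```text
time_s: 3.58
position: [0.5303, -0.0822, 0.1088]
tool_rot: [[0.002, 1.0, 0.001], [1.0, -0.002, 0.0], [0.0, 0.001, -1.0]]
force: [0.1, 1.2, -0.9]
width: 0.4
grasp_force: 0.0
```

send_rows --series '[0.04,0.002,0,0,0.6,0.08,0.004,0,0,0.6,0.12,0.006,0,0,0.6,0.16,0.008,0,0,0.6,0.2,0.01,0,0,0.6]'

```text
time_s: 4.0
position: [0.5394, 0.1193, 0.1075]
tool_rot: [[-0.0, 1.0, 0.0], [1.0, 0.0, 0.0], [0.0, 0.0, -1.0]]
force: [0.9, 0.4, 0.6]
width: 0.397
grasp_force: 0.0
```

```bash
python3 m.py side scene
```

```text
side [292. 356.] c 0.543 0.258 size [0.072 0.021] ang 8
side [194. 354.] c 0.7 0.261 size [0.072 0.061] ang 87
side [240. 295.] c 0.638 0.13 size [0.073 0.023] ang 11
side [209. 237.] c 0.716 -0.017 size [0.1   0.125] ang -83
scene [413. 320.] c 0.528 -0.226 size [0.017 0.073] ang 0
scene [417. 237.] c 0.723 -0.005 size [0.138 0.099] ang 51
scene [349. 223.] c 0.639 0.127 size [0.081 0.025] ang 12
scene [286. 212.] c 0.545 0.254 size [0.08 0.03] ang 9
scene [335. 189.] c 0.723 0.31 size [0.136 0.05 ] ang 55
[0.5398403  0.1226663  0.10757521] [ 0.75633549 -0.83232888 -0.33006231] 4.1
```

Peg A rests in the tray at (0.528, -0.226). Now C.

send_rows --series '[0.04,0.001,0,0,0.6,0.08,0.003,0,0,0.6,0.12,0.005,0,0,0.6,0.155,0.005,0,0,0.6,0.183,0.005,0.02,0,0.6]'

```text
time_s: 4.52
position: [0.548, 0.3038, 0.0915]
tool_rot: [[-0.001, 1.0, 0.007], [1.0, 0.001, 0.004], [0.004, 0.007, -1.0]]
force: [2.3, 0.3, 1.2]
width: 0.4
grasp_force: 0.0
```

send_rows --series '[0,0,0.03,0,0.6,0,0,0.06,0,0.6,0,0,0.075,0,0.6,0,0,0.082,0,0.6,0,0,0.082,0,0.6]'

```text
time_s: 4.93
position: [0.5431, 0.2987, 0.0027]
tool_rot: [[0.0, 1.0, -0.004], [1.0, -0.0, -0.002], [-0.002, -0.004, -1.0]]
force: [-0.2, -0.4, -0.5]
width: 0.401
grasp_force: 0.0
```

send_rows --series '[-0.01,0,0,0,0.6,-0.02,0,0,0,0.6,-0.03,0,0,0,0.6,-0.042,0,0,0,0.6,-0.055,0,0,0,0.6]'

```text
time_s: 5.35
position: [0.5458, 0.2438, 0.0066]
tool_rot: [[0.0, 1.0, 0.002], [1.0, -0.0, 0.001], [0.001, 0.002, -1.0]]
force: [0.0, -0.2, 0.4]
width: 0.402
grasp_force: 0.1
```

```bash
python3 m.py side
```

```text
side [194. 354.] c 0.7 0.261 size [0.072 0.061] ang 87
side [291. 340.] c 0.547 0.226 size [0.038 0.019] ang 2
side [242. 295.] c 0.638 0.13 size [0.073 0.023] ang 11
side [210. 238.] c 0.716 -0.017 size [0.1   0.125] ang -83
[0.54513392 0.24138982 0.0059693 ] [-0.38565929 -1.99178422 -0.78506101] 5.4
```

send_rows --series '[-0.014,0,0,0,0.6,-0.028,0,0,0,0.6,-0.042,0,0,0,0.6,-0.056,0,0,0,0.6,-0.07,0,0,0,0.6]'

```text
time_s: 5.82
position: [0.5448, 0.1734, 0.0052]
tool_rot: [[0.0, 1.0, -0.0], [1.0, -0.0, -0.0], [-0.0, -0.0, -1.0]]
force: [-1.2, 0.6, 0.2]
width: 0.407
grasp_force: 0.1
```

send_rows --series '[-0.014,0,0,0,0.6,-0.028,0,0,0,0.6,-0.042,0,0,0,0.6,-0.056,0,0,0,0.6,-0.07,0,0,0,0.6]'

```text
time_s: 6.23
position: [0.545, 0.1036, 0.0053]
tool_rot: [[0.0, 1.0, -0.0], [1.0, -0.0, -0.0], [-0.0, -0.0, -1.0]]
force: [0.2, 0.3, -0.7]
width: 0.395
grasp_force: 0.0
```

```bash
python3 m.py side
```

```text
side [194. 354.] c 0.7 0.261 size [0.062 0.071] ang -88
side [240. 295.] c 0.638 0.13 size [0.073 0.023] ang 11
side [300. 278.] c 0.545 0.086 size [0.036 0.02 ] ang 2
side [211. 238.] c 0.716 -0.017 size [0.1   0.125] ang -83
[0.54476492 0.10152786 0.00515326] [-1.4401427  -2.05291147 -0.35837682] 6.2833
```

Steady. The commanded y is now 0.105, so I continue to about -0.18.

send_rows --series '[-0.014,0,0,0,0.6,-0.028,0,0,0,0.6,-0.042,0,0,0,0.6,-0.056,0,0,0,0.6,-0.07,0,0,0,0.6]'

```text
time_s: 6.7
position: [0.545, 0.034, 0.0053]
tool_rot: [[-0.0, 1.0, 0.0], [1.0, 0.0, 0.0], [0.0, 0.0, -1.0]]
force: [0.3, 1.2, 0.9]
width: 0.399
grasp_force: 0.0
```

send_rows --series '[-0.014,0,0,0,0.6,-0.028,0,0,0,0.6,-0.042,0,0,0,0.6,-0.056,0,0,0,0.6,-0.07,0,0,0,0.6]'

```text
time_s: 7.12
position: [0.545, -0.036, 0.0053]
tool_rot: [[0.0, 1.0, 0.0], [1.0, -0.0, 0.0], [0.0, 0.0, -1.0]]
force: [-0.4, -0.3, 0.4]
width: 0.4
grasp_force: 0.0
```

send_rows --series '[-0.014,0,0,0,0.6,-0.028,0,-0.001,0,0.6,-0.042,0,-0.002,0,0.6,-0.056,0,-0.002,0,0.6,-0.07,0,-0.002,0,0.6]'

```text
time_s: 7.53
position: [0.545, -0.1062, 0.0074]
tool_rot: [[-0.0, 1.0, 0.0], [1.0, 0.0, -0.0], [-0.0, 0.0, -1.0]]
force: [-0.5, 0.2, -0.9]
width: 0.399
grasp_force: 0.0
```

send_rows --series '[-0.014,0,0,0,0.6,-0.028,0,0,0,0.6,-0.042,0,0,0,0.6,-0.056,0,0,0,0.6,-0.068,0,0,0,0.6]'

```text
time_s: 7.95
position: [0.545, -0.1746, 0.0072]
tool_rot: [[0.0, 1.0, 0.0], [1.0, -0.0, -0.0], [-0.0, 0.0, -1.0]]
force: [-0.0, 0.2, 0.2]
width: 0.396
grasp_force: 0.0
```

send_rows --series '[0.015,0,0,0,0.6,0.025,0,-0.03,0,0.6,0.05,0.01,-0.06,0,0.6,0.08,0.03,-0.08,0,0.6,0.11,0.05,-0.1,0,0.6]'

```text
time_s: 8.37
position: [0.5953, -0.0623, 0.1088]
tool_rot: [[0.002, 1.0, 0.001], [1.0, -0.002, 0.0], [0.0, 0.001, -1.0]]
force: [1.1, -0.5, 0.7]
width: 0.401
grasp_force: 0.0
```

send_rows --series '[0.035,0.02,0,0,0.6,0.07,0.04,0,0,0.6,0.105,0.06,0,0,0.6,0.14,0.08,0,0,0.6,0.175,0.1,0,0,0.6]'

```text
time_s: 8.78
position: [0.6954, 0.1142, 0.1072]
tool_rot: [[-0.0, 1.0, -0.0], [1.0, 0.0, 0.0], [0.0, -0.0, -1.0]]
force: [0.0, -0.1, 0.4]
width: 0.404
grasp_force: 0.0
```

```bash
python3 m.py side scene
```

```text
side [194. 354.] c 0.7 0.261 size [0.072 0.061] ang 87
side [239. 295.] c 0.638 0.13 size [0.073 0.023] ang 12
side [216. 244.] c 0.697 0.0 size [0.109 0.073] ang 43
side [201. 227.] c 0.742 -0.046 size [0.035 0.048] ang -62
side [306. 181.] c 0.534 -0.212 size [0.085 0.049] ang 1
scene [411. 315.] c 0.536 -0.211 size [0.091 0.047] ang 1
scene [417. 237.] c 0.723 -0.005 size [0.138 0.099] ang 51
scene [349. 223.] c 0.639 0.127 size [0.081 0.025] ang 12
scene [335. 189.] c 0.723 0.311 size [0.136 0.054] ang 57
[0.69731328 0.11807565 0.10727008] [-0.39180963 -0.4558484   0.90916317] 8.8833
```

View pics/last_scene.png

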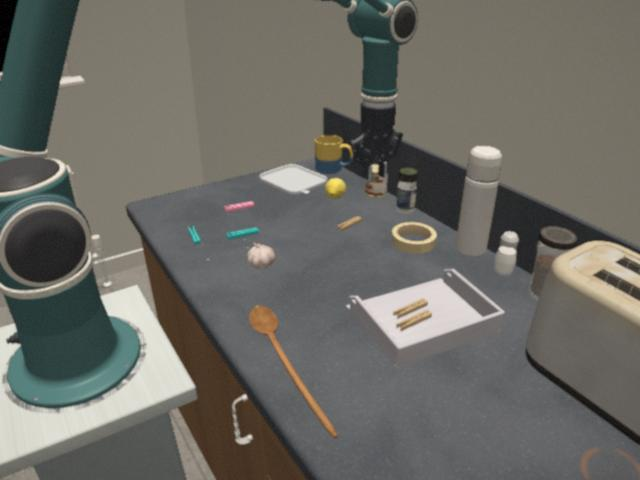

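Both pegs lie in the tray, at (413,305) and (415,320). The bystanders haven't moved. Peg B has to pass the tape, so I first nudge it endwise along its own axis towards -x with shut fingers turned 12° to match it.

send_rows --series '[0.015,0.002,0,-6,1,0.0295,0.004,0,-12,1,0.0295,0.004,0.03,-12,1,0.0295,0.004,0.05,-12,1,0.0295,0.004,0.07,-12,1]'

```text
time_s: 9.3
position: [0.6983, 0.1417, 0.0361]
tool_rot: [[-0.209, 0.978, -0.001], [0.978, 0.209, -0.0], [0.0, -0.001, -1.0]]
force: [0.5, -0.2, -0.5]
width: 0.002
grasp_force: 0.0
```

send_rows --series '[0,0,0.015,0,1,0,0,0.025,0,1,0,0,0.031,0,1,0,0,0.031,0,1,0,0,0.031,0,1]'

```text
time_s: 9.72
position: [0.6994, 0.1414, 0.0068]
tool_rot: [[-0.208, 0.978, 0.001], [0.978, 0.208, 0.0], [0.0, 0.001, -1.0]]
force: [-0.3, -0.8, 0.1]
width: 0.004
grasp_force: 0.0
```

```bash
python3 m.py side
```

```text
side [194. 354.] c 0.7 0.261 size [0.072 0.061] ang 87
side [240. 295.] c 0.638 0.13 size [0.073 0.022] ang 12
side [226. 233.] c 0.685 -0.032 size [0.037 0.107] ang -74
side [306. 181.] c 0.534 -0.212 size [0.049 0.083] ang -3
[0.69996974 0.14153541 0.00747674] [-0.08815925  0.02481323 -0.25883548] 9.7667
```

View pics/last_side.png

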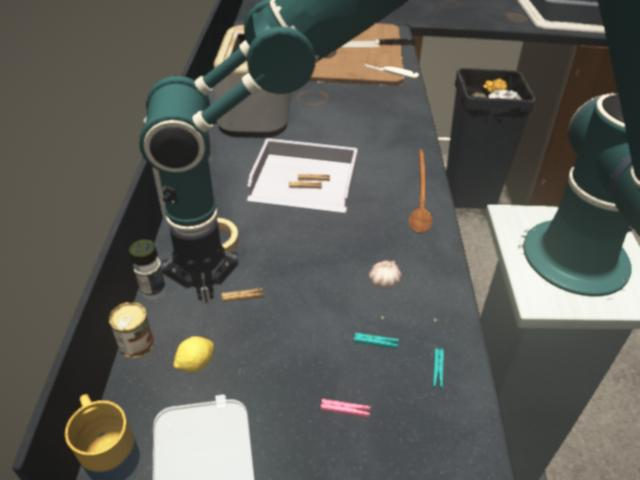

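The fingers (205,292) stand just beside peg B's +x end (222,296). Push along the axis.

send_rows --series '[0,-0.008,0,0,1,0,-0.016,0,0,1,0,-0.024,0,0,1,0,-0.032,0,0,1,0,-0.04,0,0,1]'

```text
time_s: 10.18
position: [0.6588, 0.133, 0.0067]
tool_rot: [[-0.208, 0.978, 0.0], [0.978, 0.208, 0.0], [-0.0, 0.0, -1.0]]
force: [-0.1, 0.1, -0.6]
width: -0.002
grasp_force: 0.1
```

send_rows --series '[0,-0.009,0,0,1,0,-0.018,0,0,1,0,-0.026,0,0,1,0,-0.034,0,0,1,0,-0.04,0,0,1]'

```text
time_s: 10.6
position: [0.6195, 0.1246, 0.0062]
tool_rot: [[-0.208, 0.978, -0.001], [0.978, 0.208, -0.0], [-0.0, -0.001, -1.0]]
force: [0.1, -0.5, -0.9]
width: -0.001
grasp_force: 0.0
```

```bash
python3 m.py side
```

```text
side [194. 354.] c 0.7 0.261 size [0.072 0.061] ang 87
side [277. 290.] c 0.577 0.117 size [0.072 0.022] ang 12
side [205. 239.] c 0.728 -0.015 size [0.074 0.124] ang -79
side [306. 181.] c 0.534 -0.212 size [0.086 0.048] ang 3
[0.61842026 0.12444388 0.00592409] [-1.27066781  0.25650233 -0.1294651 ] 10.65
```

send_rows --series '[0,0.015,0,0,1,0.005,0.015,-0.03,0,1,0.025,0,-0.045,6,0.6,0.0487,-0.0367,-0.045,12,0.6,0.0487,-0.0367,-0.045,12,0.6]'

```text
time_s: 11.07
position: [0.5687, 0.1663, 0.0506]
tool_rot: [[0.003, 1.0, -0.006], [1.0, -0.003, 0.0], [-0.0, -0.006, -1.0]]
force: [-1.5, 0.0, -1.2]
width: 0.397
grasp_force: 0.0
```

send_rows --series '[0,0,0.015,0,0.6,0,0,0.03,0,0.6,0,0,0.04,0,0.6,0,0,0.046,0,0.6,0,0,0.046,0,0.6]'

```text
time_s: 11.48
position: [0.5732, 0.1644, 0.0033]
tool_rot: [[-0.0, 1.0, -0.004], [1.0, 0.0, -0.001], [-0.001, -0.004, -1.0]]
force: [-1.0, -1.3, 0.5]
width: 0.399
grasp_force: 0.0
```

send_rows --series '[-0.01,0,0,0,0.6,-0.02,0,0,0,0.6,-0.03,0,0,0,0.6,-0.042,0,0,0,0.6,-0.055,0,0,0,0.6]'

```text
time_s: 11.9
position: [0.5752, 0.1085, 0.0059]
tool_rot: [[0.0, 1.0, 0.001], [1.0, -0.0, 0.0], [0.0, 0.001, -1.0]]
force: [-0.1, 0.1, 0.2]
width: 0.398
grasp_force: 0.1
```

```bash
python3 m.py side
```

```text
side [193. 355.] c 0.7 0.261 size [0.062 0.071] ang -88
side [277. 279.] c 0.578 0.091 size [0.036 0.023] ang 2
side [210. 238.] c 0.716 -0.017 size [0.1   0.125] ang -83
side [314. 180.] c 0.526 -0.213 size [0.069 0.048] ang 3
[0.57489794 0.10628233 0.00567973] [-0.22467257 -1.87636017 -0.40482167] 11.95
```

send_rows --series '[-0.014,0,0,0,0.6,-0.028,0,0,0,0.6,-0.042,0,0,0,0.6,-0.056,0,0,0,0.6,-0.07,0,0,0,0.6]'

```text
time_s: 12.37
position: [0.5746, 0.0383, 0.0053]
tool_rot: [[0.0, 1.0, -0.0], [1.0, -0.0, -0.0], [-0.0, -0.0, -1.0]]
force: [-0.2, 0.3, -0.2]
width: 0.4
grasp_force: 0.1
```

send_rows --series '[-0.014,0,0,0,0.6,-0.028,0,0,0,0.6,-0.042,0,0,0,0.6,-0.056,0,0,0,0.6,-0.07,0,0,0,0.6]'

```text
time_s: 12.78
position: [0.5747, -0.0316, 0.0053]
tool_rot: [[0.0, 1.0, -0.0], [1.0, -0.0, -0.0], [-0.0, -0.0, -1.0]]
force: [0.3, 0.3, 0.4]
width: 0.401
grasp_force: 0.0
```

send_rows --series '[-0.014,0,0,0,0.6,-0.028,0,-0.001,0,0.6,-0.042,0,-0.002,0,0.6,-0.056,0,-0.002,0,0.6,-0.07,0,-0.002,0,0.6]'

```text
time_s: 13.2
position: [0.5749, -0.1016, 0.0075]
tool_rot: [[-0.0, 1.0, 0.0], [1.0, 0.0, -0.0], [-0.0, 0.0, -1.0]]
force: [0.6, 0.5, 0.0]
width: 0.401
grasp_force: 0.0
```

send_rows --series '[-0.014,0,0,0,0.6,-0.028,0,0,0,0.6,-0.042,0,0,0,0.6,-0.056,0,0,0,0.6,-0.071,0,0,0,0.6]'

```text
time_s: 13.62
position: [0.5746, -0.1724, 0.0072]
tool_rot: [[-0.0, 1.0, -0.0], [1.0, 0.0, 0.0], [0.0, -0.0, -1.0]]
force: [-0.3, 0.7, -0.2]
width: 0.402
grasp_force: 0.0
```

send_rows --series '[0.015,0,0,0,0.6,0.025,0,-0.03,0,0.6,0.05,0.01,-0.06,0,0.6,0.08,0.03,-0.09,0,0.6,0.11,0.05,-0.12,0,0.6]'

```text
time_s: 14.03
position: [0.6201, -0.0674, 0.1217]
tool_rot: [[0.001, 1.0, -0.0], [1.0, -0.001, 0.0], [0.0, -0.0, -1.0]]
force: [0.6, 0.1, -0.7]
width: 0.4
grasp_force: 0.0
```

send_rows --series '[0.035,0.01,0,0,0.6,0.07,0.02,0,0,0.6,0.105,0.03,0,0,0.6,0.14,0.03,0,0,0.6,0.14,0.03,0,0,0.6]'

```text
time_s: 14.45
position: [0.6505, 0.0783, 0.1207]
tool_rot: [[-0.005, 1.0, 0.0], [1.0, 0.005, 0.003], [0.003, 0.0, -1.0]]
force: [0.4, -0.1, 0.4]
width: 0.399
grasp_force: 0.0
```

```bash
python3 m.py side scene
python3 - <<'E'
import cv2
cv2.imwrite('pics/f.png',cv2.resize(cv2.imread('pics/last_scene.png')[160:370,170:520],None,fx=2.2,fy=2.2))
E
```

```text
side [194. 354.] c 0.7 0.261 size [0.072 0.061] ang 87
side [210. 236.] c 0.716 -0.017 size [0.1   0.125] ang -83
side [300. 181.] c 0.55 -0.211 size [0.118 0.048] ang 3
scene [418. 311.] c 0.552 -0.211 size [0.124 0.047] ang 1
scene [416. 237.] c 0.723 -0.005 size [0.138 0.099] ang 51
scene [335. 189.] c 0.723 0.311 size [0.136 0.054] ang 57
[0.65003177 0.07365369 0.12029657] [ 0.31675316 -0.85896392  0.18612879] 14.55
```

View pics/f.png

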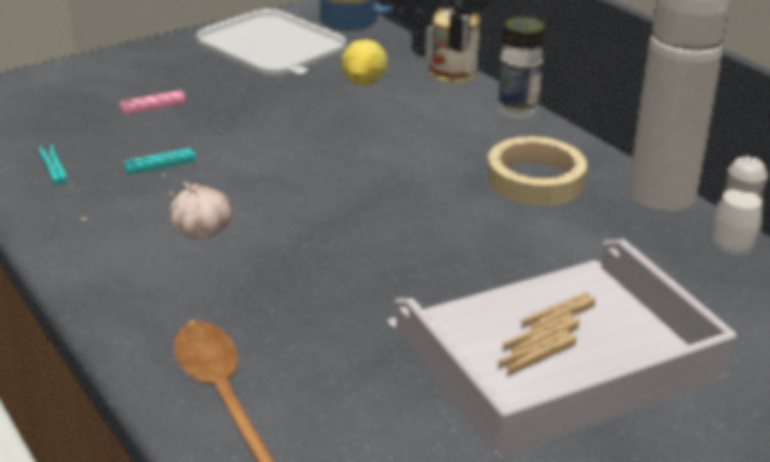

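The crop shows all three pegs side by side in the tray at about (540,335), more than 30 mm past the floor's front edge. The tape, garlic and lemon are unmoved, and the arm is clear.

```bash
python3 -c "
from workcell import sign_off
print(sign_off())"
```

```text
the job is handed in; nothing more can be done
None
```

I swept all three wooden pegs into the tray, where they lie side by side more than 30 mm past the floor's front edge; the tape roll, garlic and lemon stayed where they were, and the job was handed in at about 15 s (no verdict was returned).

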